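Index a brush-drilling dial and lock it

TASK

On the brush-drilling jig, push the upright post on the round dial to turn it until the dial's index mark lines up with the single long line of the scale around it; then push the lock bolt's upright post towards the dial until the bolt is fully home, leaving the dial lined up. Only push with a fingertip or the outside of the fingers: never take a post between the fingers, and leave everything else on the bench where it is.

Things in the scene. Friction and masses are not known exactly. Their poses are not given: they have to be found in the camera images.
- jig: the jig's grey base plate, 190 x 260 mm, 22 mm thick, fixed; its origin is on the bench right under the dial's axis. It reaches 95 mm to its +x and -x, 100 mm to +y and 160 mm to -y; the lock bolt lies on its -y side. An aluminium scale disc, 182 mm across, top 28 mm above the bench, is fixed on it under the dial
- dial_centre (a point): point on the dial's vertical turning axis, at the height of the dial's flat top, 42 mm above the bench. The dial is a dark steel disc 138 mm across; a round wooden brush blank (52 mm across, top 56 mm above the bench) is fixed in its middle
- dial (a joint): angle of the dial, rad, growing anticlockwise seen from above; at 0 its index mark points along the plate's +x. It turns either way past a full turn, stiffly (about 0.15 N m, some 3 N at the post), and stays where it is left
- index_mark (a point): outer end of the dial's index mark, the single white radial line on the dial's top, 4 mm wide and 30 mm long; this point is 70 mm from the axis, just at the dial's rim, 42 mm above the bench
- target_line (a point): inner end of the one long, thick scale line (18 x 5 mm, radial) on the scale disc just outside the dial, on the side away from the bolt; the other lines, every 15 degrees, are 6 mm long and thin. Fixed, 70 mm from the dial's axis, 28.5 mm above the bench: right under the index mark's end when they line up
- post_top (a point): centre of the top of the dial's finger post, a plain steel pin 12 mm across, 40 mm tall (from 42 to 82 mm above the bench), fixed on the dial 50 mm from the axis, opposite the index mark
- post_mid (a point): point on the axis of the dial's finger post, 64 mm above the bench
- bolt (a joint): travel of the lock bolt, m: 0 is out, 0.022 is fully home with its nose on the dial's rim. It slides straight towards the dial's axis, with about 2 N of friction, stays where it is left, and has a hard stop at home. It does not move the dial
- bolt_post_top (a point): centre of the top of the lock bolt's upright post, a steel pin 12 mm across, top 83 mm above the bench; the bolt bar it stands on has its top 41 mm above the bench and runs in a guide (two cheeks, 33 mm wide overall, tops 46 mm above the bench). With the bolt out the post stands 126 mm from the dial's axis
- bolt_post_mid (a point): point on the axis of the lock bolt's post, 65 mm above the bench
- bobbin: small turned wooden bobbin, 28 mm across and 45 mm tall, standing on a corner of the jig plate; loose, must not be moved; origin at the centre of its underside
- brush: scrubbing brush, 45 x 120 x 40 mm, beside the jig; loose, must not be moved; origin at the centre of its underside
- blank: flat oval wooden brush blank, 64 x 124 x 16 mm, beside the jig; loose, must not be moved; origin at the centre of its underside
- pliers: pliers with red handles, about 170 mm long; loose, must not be moved; origin at the centre of its underside
- thread_spool: upright wooden spool, 54 mm across, 130 mm tall; loose, must not be moved; origin at the centre of its underside
- driver: screwdriver lying on the bench; loose, must not be moved; origin at the centre of its underside
- glue_jar: amber jar with a black cap, 64 mm across, 90 mm tall; loose, must not be moved; origin at the centre of its underside

How it is judged:
By the outcome, as a careful person would: the job done as asked, in the order asked, and still so for the second after the job is handed in, with the robot touching nothing.
It also fails if it takes over 54 s, if anything falls off the work surface, if the arm or the gripper's body presses on something with over 40 N, if the wrist force passes 120 N, or if a joint passes its speed limit or range.

ROBOT

A 6-joint arm with a two-finger parallel gripper is mounted at the origin on the work surface. World frame = base frame: x ahead of the robot, y to its left, z up, the work surface at z = 0. Lengths are in m, angles in rad, forces in N, time in s.
With the tool pointing down it reaches from about 0.2 to 0.875 m from the base axis. Payload 3.4 kg.
Tool frame: the origin (TCP) lies midway between the tips of the shut fingers; the grasp point (between the pads) lies 19 mm behind it (robot.grasp_offset is the distance from the TCP to the grasp point, in m); z points along the fingers, y is the line along which they close (so a half turn about z gives the same grasp; the last joint's range is limited). The gripper opens to 94 mm and grips with 3 to 60 N. Pads are 16 mm wide; open, the fingers measure 119 mm over their backs; the gripper's body (75 mm by 177 mm) begins 78 mm behind the grasp point.
Start: joints at [1.202, 0.276, 1.505, -0, 1.361, -0.121], TCP at [0.141, 0.557, 0.205] pointing down, gripper open.
Joint ranges: [-2.89, 2.89], [-0.75, 2.08], [0.22, 2.7], [-1.18, 4.32], [0.11, 2.71], [-2.7, 2.7]. Speed limits (rad/s): [2.57, 2.57, 3.14, 3.14, 3.14, 3.14].

INTERFACE

Orientations are given as a rotation vector (axis times angle).
In Python, from plant import get_obs, snapshot, calibration, close_job, robot gives the robot as it stands.
- The arm moves only by the tool arm_command, never from a script. Its arguments are lists of equal length, an entry for each row: "dp": the shift along the tool's x, y, z normalised to -1 to 1, where 1 is 0.05 m, a list of three; "twist": the turn, a rotation vector about the tool's x, y, z normalised to -1 to 1, where 1 is 8 degrees, a list of three; "fingers": the opening, from -1 (shut) to 1 (fully open), so that 0 is half open. A call has 1 to 10 rows; each row shifts and turns the commanded pose from where the row before left it, along the tool's axes as they then stand; what a row does not reach is not made up. A row lasts 1/8 s, in which the tool goes at most 62.5 mm and 10.7 degrees, less where a joint would pass 70% of its speed; a pose out of reach is approached as far as the arm can. A call with a number of a shift or a turn outside -1 to 1 is refused whole. A call with a gripper value outside its range is refused whole. The fingers move at their own pace and stop on an object; "grip_force" is the grip in N (left out, the last holds). Time passes only in rows, so rows that do not move let the fingers close. It gives the time, the measured TCP pose, the force, the opening and the grip force at its end, in the units of the state.
- get_obs(): the state, without advancing time (a new reading comes with each control period).
- snapshot(name): name is "scene" or "top" or "wrist"; returns (picture, depth): 384x512x3 uint8, red, green, blue; 384x512 float32, m along the optical axis (not along the pixel's ray), 0 where there is no reading.
- calibration(name): a dict with "fx", "fy", "cx", "cy" (pixels), "eye" and "rotation" of the camera in the world; the wrist camera has in their place "mount" (4x4, takes a point from camera to tool coordinates, whose origin is the TCP and whose axes are the flange's). Camera axes: x right, y down, z forward; pixel columns grow to the right and rows downward; lengths in m; the calibration is good to about 2 mm. The wrist camera is an equidistant fisheye: a pixel r from the principal point sees the ray r / f radians off the axis. A picture is of the moment at which its call begins: read the wrist's pose just before it. calibration takes no time and is no camera call.
- close_job(): hands the job in; it is judged then, once.
The state is a dict: "t": time; "joints": joint angles; "qd": joint speeds; "tau": joint torques, N m; "eef_pos": TCP position; "ee_rot": TCP orientation; "ft_force": force on the tool from outside, world axes, zero at the start; "torque": the same for the moment, N m; "grip_width": finger opening in m; "gripper_force": force on a finger pad.
Only numpy, scipy, OpenCV 4.12 (cv2) and the standard library are available. Lean on these libraries where they do the work, as an engineer would, in place of code of your own. Each camera call takes 0.05 s, during which the arm holds its last target. There are 200 camera calls.

## Working session

There is one attempt and no reset: what is moved stays moved. The work goes in short steps, Python scripts to look and compute and a tool call to move; the robot and the scene stay as the last step left them, time stands still between calls to the robot, and variables do not carry over. Pictures are saved under pics/ and viewed, at most 10 in all, crops included, and the job is handed in when it is done.

Besides the shell and the picture viewer there is one more tool, called after ">>>" as name(argument=value, ...) on one line, values as JSON. arm_command: Moves the arm, as the interface text tells. Scaled input: -1 to 1 covers 0.05 m each way for a shift and 8 degrees each way for a turn. Its arguments: {"type":"object","properties":{"dp":{"type":"array","items":{"type":"array","items":{"type":"number","minimum":-1,"maximum":1}}},"twist":{"type":"array","items":{"type":"array","items":{"type":"number","minimum":-1,"maximum":1}}},"fingers":{"type":"array","items":{"type":"number"}},"grip_force":{"type":"number"}},"required":["dp","twist","fingers"]}

```bash
mkdir -p pics; ls; python3 - <<'E'
from plant import *
import cv2,numpy as np
o=get_obs(); print(o['t'],o['eef_pos'],o['ee_rot'])
for n in('top','scene'):
    p,d=snapshot(n); np.savez('/tmp/'+n,p=p,d=d); cv2.imwrite(f'pics/{n}.png',cv2.resize(p[:,:,::-1],(800,600)))
    print(calibration(n))
print(calibration('wrist'))
E
```

```text
pics
0.0 [0.1408222  0.55692347 0.20463569] [-3.88139214e-01 -3.11709043e+00  2.65920445e-03]
{'fx': 446.9371961658729, 'fy': 446.9371961658729, 'cx': 256.45976433119455, 'cy': 189.45503771370502, 'eye': array([0.32066789, 0.01975635, 1.26639237]), 'rotation': array([-2.11473108,  2.14536762, -0.20347147])}
{'fx': 383.2141566697413, 'fy': 383.2141566697413, 'cx': 261.0746929253292, 'cy': 192.1039970470541, 'eye': array([ 1.28387944, -0.37378233,  0.68000968]), 'rotation': array([-1.92981127, -1.17705801,  0.60681348])}
{'fx': 297.3186396354542, 'fy': 297.3186396354542, 'cx': 257.4423996252689, 'cy': 188.8756076766964, 'mount': array([[-6.14947271e-04, -9.65220917e-01, -2.61434891e-01,
         7.53328465e-02],
       [ 9.99998731e-01, -2.09318524e-04, -1.57939084e-03,
         4.72684546e-05],
       [ 1.46973791e-03, -2.61435531e-01,  9.65219821e-01,
        -1.79020946e-01],
       [ 0.00000000e+00,  0.00000000e+00,  0.00000000e+00,
         1.00000000e+00]])}
```

View pics/top.png

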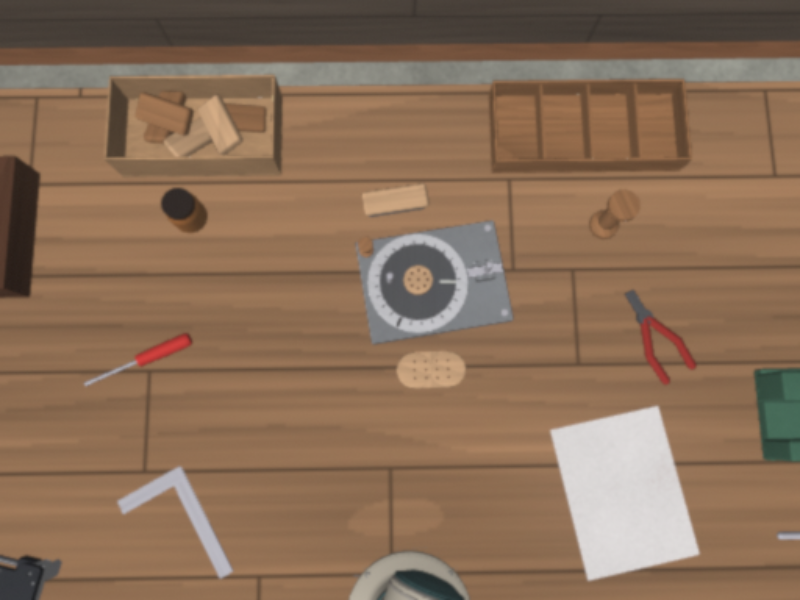

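View pics/scene.png

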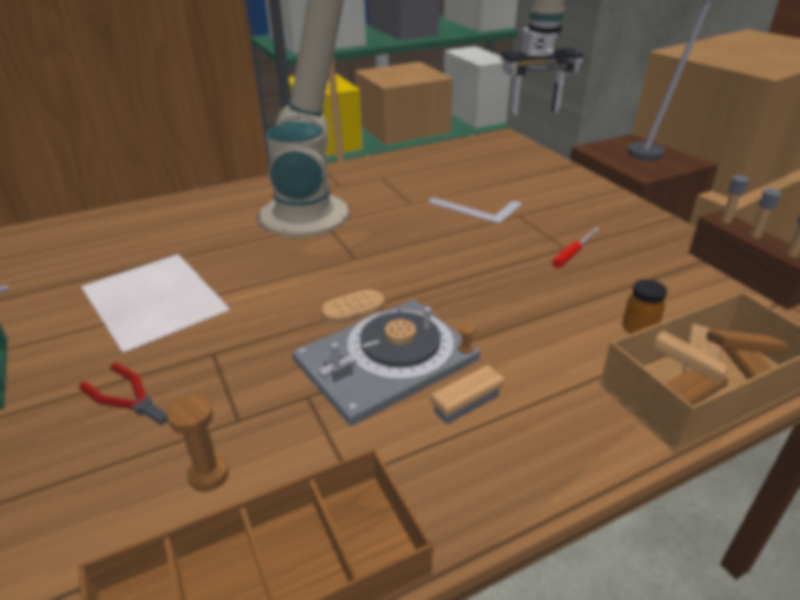

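The top view (800 px scale) shows the dial at (418,281) with its index mark pointing right and its post at (389,277). The long line is at (399,322), the bolt post near (485,270) and the bobbin at (366,247). The scene view agrees with this layout.

```bash
cat >h.py <<'E'
import numpy as np,cv2
from scipy.spatial.transform import Rotation as Ro
from plant import *
def cast(n,uv,z,pose=None):
    c=calibration(n);u=(uv[0]-c['cx'])/c['fx'];v=(uv[1]-c['cy'])/c['fy']
    if n=='wrist':
        r=np.hypot(u,v);d=np.array([u/r*np.sin(r),v/r*np.sin(r),np.cos(r)]) if r>0 else np.array([0,0,1.])
        M=c['mount'];R=Ro.from_rotvec(pose[1]);e=R.apply(M[:3,3])+pose[0];d=R.apply(M[:3,:3]@d)
    else: d=Ro.from_rotvec(c['rotation']).apply([u,v,1]);e=c['eye']
    return e+d*(z-e[2])/d[2]
E
python3 - <<'E'
from h import *
p=np.load('/tmp/top.npz')['p'];k=512/800
g=p.astype(int);roi=np.zeros(p.shape[:2],bool);roi[140:222,225:330]=1
m=((g.max(2)<95)&roi&(np.ptp(g,axis=2)<25)).astype(np.uint8)
cs,_=cv2.findContours(m,0,2);c=max(cs,key=cv2.contourArea);h=cv2.convexHull(c);e=cv2.fitEllipse(h);print(e)
C=cast('top',e[0],.042);print('centre',C)
for n,uv,z in(('mark end',(456,282),.042),('post top',(389,276),.082),('line',(399,322),.0285),('boltpost',(487,268),.083),('bobbin',(366,245),.067)):
    q=cast('top',np.array(uv)*k,z);print(n,q,np.hypot(*(q-C)[:2]),np.degrees(np.arctan2(*(q-C)[1::-1])))
o=get_obs();R=Ro.from_rotvec(o['ee_rot']);t=C.copy();t[2]=.25;t[:2]+=[0,0];print('tool shift',R.inv().apply(t-o['eef_pos'])/.05);print(R.as_matrix().round(3))
E
```

```text
((266.9225769042969, 179.97598266601562), (45.930110931396484, 46.16825485229492), 135.30059814453125)
centre [ 0.57223187 -0.02231213  0.042     ]
mark end [ 0.56984897 -0.09199922  0.042     ] 0.06972781944515472 -91.95841910743971
post top [0.57389356 0.02754094 0.082     ] 0.04988076186943651 88.0909364218216
line [0.50092664 0.01100641 0.0285    ] 0.07870553004651286 154.95489164906138
boltpost [ 0.58559136 -0.14287655  0.083     ] 0.12130232674266442 -83.67696810063465
bobbin [0.63371376 0.06765548 0.067     ] 0.1089687778860204 55.652154345541206
tool shift [-11.20556422  -9.11712685  -0.89315831]
[[-0.969  0.245 -0.001]
 [ 0.245  0.969 -0.002]
 [ 0.    -0.002 -1.   ]]
```

>>> arm_command(dp=[[-0.8,-0.65,-0.06],[-0.8,-0.65,-0.06],[-0.8,-0.65,-0.06],[-0.8,-0.65,-0.06],[-0.8,-0.65,-0.06],[-0.8,-0.65,-0.06],[-0.8,-0.65,-0.06]], twist=[[0,0,0],[0,0,0],[0,0,0],[0,0,0],[0,0,0],[0,0,0],[0,0,0]], fingers=[-1,-1,-1,-1,-1,-1,-1])

```text
t: 0.98
eef_pos: [0.3572, 0.2667, 0.2264]
ee_rot: [-0.388, -3.117, -0.0]
ft_force: [0.3, 0.6, 0.1]
grip_width: 0.0271
gripper_force: 0.0
```

>>> arm_command(dp=[[-0.8,-0.65,-0.06],[-0.8,-0.65,-0.06],[-0.8,-0.65,-0.06],[-0.8,-0.65,-0.06],[-0.8,-0.65,-0.06],[-0.8,-0.65,-0.06],[-0.8,-0.65,-0.06],[0,0,0],[0,0,0]], twist=[[0,0,0],[0,0,0],[0,0,0],[0,0,0],[0,0,0],[0,0,0],[0,0,0],[0,0,0],[0,0,0]], fingers=[-1,-1,-1,-1,-1,-1,-1,-1,-1])

```text
t: 2.1
eef_pos: [0.5715, -0.0205, 0.2468]
ee_rot: [-0.389, -3.115, -0.001]
ft_force: [-0.5, 0.2, 0.6]
grip_width: 0.0007
gripper_force: 0.0
```

```bash
python3 - <<'E'
from h import *
o=get_obs(); print(o['t'],o['eef_pos'],o['ee_rot'],o['grip_width'],o['joints'])
p,d=snapshot('wrist');np.savez('/tmp/w1',p=p,d=d,a=o['eef_pos'],b=o['ee_rot']);cv2.imwrite('pics/w1.png',cv2.resize(p[:,:,::-1],(800,600)))
E
```

```text
2.1 [ 0.57153162 -0.02053953  0.24676674] [-3.88634557e-01 -3.11529748e+00 -1.38597697e-03] 0.0006512608199351988 [-1.58128377e-01  2.52616734e-01  1.43583699e+00  8.14824051e-04
  1.45531505e+00 -1.48080105e+00]
```

View pics/w1.png

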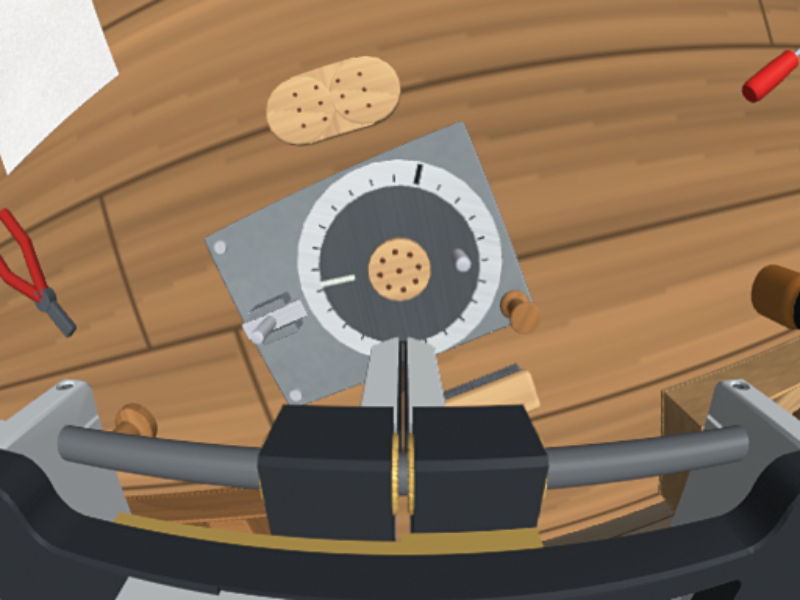

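The wrist view (800 px scale) shows the dial around (400,264). The mark's outer end is at (321,284), the long line at (418,174), the post top at about (463,265), and the bolt post top at about (257,338). I'll measure these with masks.

```bash
cat >>h.py <<'E'
def blob(m,near):
    n,l,s,c=cv2.connectedComponentsWithStats(m.astype(np.uint8))
    i=1+np.argmin(np.hypot(*(c[1:]-near).T)+1e3*(s[1:,4]<6));return c[i],s[i,4],np.argwhere(l==i)[:,::-1]
def dialscan(f,C0):
    """radial lines by mean/PCA of pixels; returns mark and line directions (deg)"""
    p=f['p'].astype(int);pose=(f['a'],f['b']);k=.64;out={}
    H=lambda q,z:cast('wrist',q,z,pose)
    g=p.mean(2);yy,xx=np.mgrid[:384,:512]
    def rad(z):
        pts=np.array([H((x,y),z)[:2] for y in range(90,240) for x in range(150,340)]).reshape(150,190,2)-C0[:2]
        return np.hypot(*pts.transpose(2,0,1)),np.degrees(np.arctan2(pts[...,1],pts[...,0]))
    G=g[90:240,150:340]
    r,a=rad(.042);m=(r<.068)&(r>.042)&(G>175);out['mark']=(m,a,r)
    r,a=rad(.0285);m=(r<.087)&(r>.079)&(G<80);out['line']=(m,a,r)
    for n,(m,a,r) in out.items():
        A=a[m];w=np.exp(1j*np.radians(A));print(n,m.sum(),np.degrees(np.angle(w.mean())),abs(w.mean()))
E
python3 - <<'E'
from h import *
f=np.load('/tmp/w1.npz');p=f['p'].astype(int);pose=(f['a'],f['b']);k=.64
m=(p.max(2)<100)&(np.ptp(p,axis=2)<20);m[222:]=0
_,A,pts=blob(m,(235,200*1.0));print(A)
h=cv2.convexHull(pts.astype(np.int32))[:,0]
W=np.array([cast('wrist',q,.042,pose)[:2] for q in h if q[1]<215])
c=np.linalg.lstsq(np.c_[2*W,np.ones(len(W))],(W**2).sum(1),rcond=None)[0];r=np.sqrt(c[2]+c[0]**2+c[1]**2);print('centre',c[:2],'R',r)
C=c[:2]
dialscan(f,C)
for n,uv,z in(('post top',(463,266),.082),('boltpost',(257,339),.083),('bobbin',(525,318),.067),('mark',(321,284),.042),('line',(417,183),.0285)):
    q=cast('wrist',np.array(uv)*k,z,pose)[:2];print(n,q,np.hypot(*(q-C)),np.degrees(np.arctan2(*(q-C)[::-1])))
o=get_obs();print(o['t'],Ro.from_rotvec(o['ee_rot']).as_matrix().round(3).tolist())
x=p[100:230,150:360].astype(np.uint8);cv2.imwrite('pics/w1c.png',cv2.resize(x[:,:,::-1],None,fx=3.7,fy=3.7,interpolation=2))
E
```

```text
6285
centre [ 0.57410866 -0.02469775] R 0.06747993359682718Traceback (most recent call last):
  File "<stdin>", line 9, in <module>
  File "h.py", line 23, in dialscan
    r,a=rad(.042);m=(r<.068)&(r>.042)&(G>175);out['mark']=(m,a,r)
        ~~~^^^^^^
  File "h.py", line 20, in rad
    pts=np.array([H((x,y),z)[:2] for y in range(90,240) for x in range(150,340)]).reshape(150,190,2)-C0[:2]
                  ~^^^^^^^^^
  File "h.py", line 17, in <lambda>
    H=lambda q,z:cast('wrist',q,z,pose)
                 ~~~~^^^^^^^^^^^^^^^^^^
  File "h.py", line 5, in cast
    c=calibration(n);u=(uv[0]-c['cx'])/c['fx'];v=(uv[1]-c['cy'])/c['fy']
ValueError: time passes only in moves, steps and waits
```

```bash
python3 - <<'E'
s=open('h.py').read()
s=s.replace("def cast(","CAL={n:calibration(n) for n in('top','wrist','scene')}\ndef cast(").replace("c=calibration(n)","c=CAL[n]")
open('h.py','w').write(s)
E
cat >m.py <<'E'
import sys
from h import *
f=np.load(sys.argv[1]);p=f['p'].astype(int);pose=(f['a'],f['b']);k=.64
C=np.array([.5741,-.0247])
dialscan(f,C)
E
cat m.py >m1.py; cat >>m1.py <<'E'
for n,uv,z in(('post top',(463,266),.082),('boltpost',(257,339),.083),('bobbin',(525,318),.067),('mark',(321,284),.042),('line',(417,183),.0285)):
    q=cast('wrist',np.array(uv)*k,z,pose)[:2];print(n,q,np.hypot(*(q-C)),np.degrees(np.arctan2(*(q-C)[::-1])))
o=get_obs();print(o['t'],Ro.from_rotvec(o['ee_rot']).as_matrix().round(3).tolist())
x=p[90:230,140:350].astype(np.uint8);cv2.imwrite('pics/w1c.png',cv2.resize(x[:,:,::-1],None,fx=3.7,fy=3.7,interpolation=2))
E
python3 m1.py /tmp/w1.npz
```

```text
mark 146 -18.360204005708862 0.21449150019686652
line 41 5.100675620582581 0.2910732909861732
post top [0.57746583 0.02511145] 0.04992503811338453 86.1343214145898
boltpost [ 0.59479823 -0.14892573] 0.12593827238525115 -80.54039668191822
bobbin [0.6363761  0.06778841] 0.11150075203738492 56.04605892071087
mark [ 0.57193262 -0.09313571] 0.0684700239759888 -91.81396890867158
line [0.50990728 0.00755198] 0.0718393736995098 153.3239328639027
2.15 [[-0.97, 0.245, -0.002], [0.245, 0.97, 0.001], [0.002, 0.001, -1.0]]
```

View pics/w1c.png

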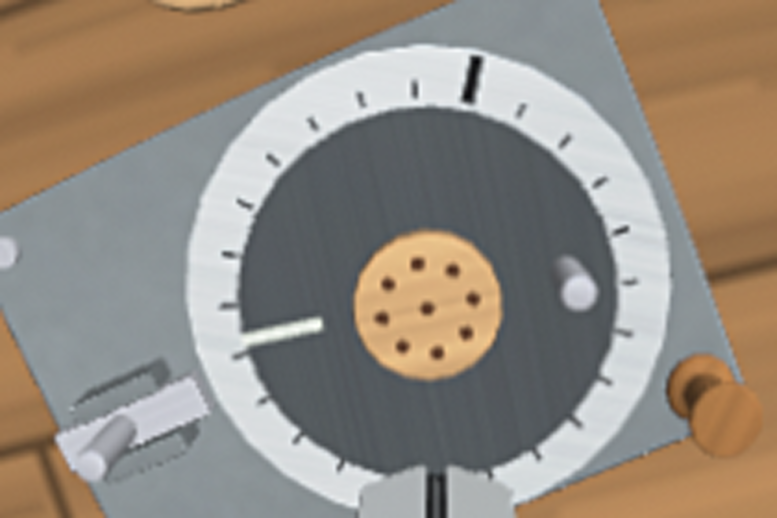

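In the crop (3.7x scale) the index mark's outer end is at (243,339), the long line at (472,80), the post top at (579,293) and the bolt post top at (93,465). The radii check out: 68, 72, 50 and 126 mm. The dial needs about 115° clockwise, so I'll turn the tool with it, keeping the finger behind the post.

>>> arm_command(dp=[[0.32,0.41,0],[0.31,0.4,0],[0,0,0],[0,0,0],[0,0,0.9],[0,0,0.9],[0,0,0.9],[0,0,0.5],[0,0,0]], twist=[[0,0,0],[0,0,0],[0,0,-0.7],[0,0,-0.7],[0,0,0],[0,0,0],[0,0,0],[0,0,0],[0,0,0]], fingers=[-1,-1,-1,-1,-1,-1,-1,-1,-1])

```text
t: 3.28
eef_pos: [0.5491, 0.0274, 0.086]
ee_rot: [-0.079, -3.136, -0.001]
ft_force: [-0.2, 0.8, 0.3]
grip_width: 0.0003
gripper_force: 0.0
```

```bash
python3 - <<'E'
from h import *
o=get_obs(); print(o['t'],o['eef_pos'],Ro.from_rotvec(o['ee_rot']).as_matrix().round(3).tolist())
p,d=snapshot('wrist');np.savez('/tmp/w2',p=p,d=d,a=o['eef_pos'],b=o['ee_rot']);cv2.imwrite('pics/w2.png',cv2.resize(p[:,:,::-1],(800,600)))
E
```

```text
3.275 [0.54910916 0.02744872 0.08601426] [[-0.999, 0.051, -0.005], [0.051, 0.999, 0.001], [0.005, 0.0, -1.0]]
```

View pics/w2.png

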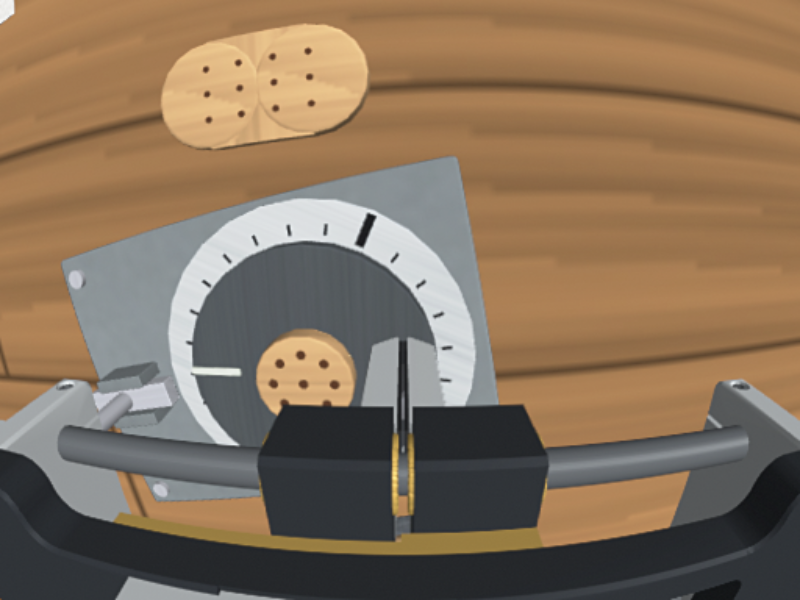

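The post is hidden just behind the fingertips. The mark (190–240,372) and the long line (366,230) are both in view. Next I'll lower to z 0.06 and advance to contact.

>>> arm_command(dp=[[0,0,0.52],[0,0,0],[-0.14,0.02,0],[-0.13,0.02,0],[-0.142,0.03,0],[-0.142,0.03,0],[-0.142,0.03,0],[0,0,0]], twist=[[0,0,0],[0,0,0],[0,0,0],[0,0,0],[0,0,1],[0,0,1],[0,0,1],[0,0,0]], fingers=[-1,-1,-1,-1,-1,-1,-1,-1])

```text
t: 4.32
eef_pos: [0.5876, 0.0276, 0.0619]
ee_rot: [0.731, 3.055, 0.0]
ft_force: [-0.9, -0.1, 1.0]
grip_width: 0.0004
gripper_force: 0.6
```

```bash
cat > look.py <<'E'
import sys
from h import *
n=sys.argv[1];C=np.array([.5741,-.0247])
o=get_obs();p,d=snapshot('wrist');np.savez('/tmp/'+n,p=p,a=o['eef_pos'],b=o['ee_rot'])
cv2.imwrite(f'pics/{n}.png',cv2.resize(p[:,:,::-1],(800,600)))
pose=(o['eef_pos'],o['ee_rot']);R=Ro.from_rotvec(o['ee_rot']);c=R.inv().apply(np.r_[C,.06]-o['eef_pos'])
print(o['t'],o['eef_pos'].round(4),'C in tool',c.round(4),'f',o['ft_force'].round(1),'tool y az',np.degrees(np.arctan2(*R.as_matrix()[1::-1,1])).round(1))
# mark: white blob on dial interior, line: thick black on scale
g=p.astype(int)
def comps(m,z,rlo,rhi,name):
    n_,l,s,ce=cv2.connectedComponentsWithStats(m.astype(np.uint8))
    for i in range(1,n_):
        if s[i,4]<25:continue
        q=cast('wrist',ce[i],z,pose)[:2]-C;r=np.hypot(*q)
        if rlo<r<rhi:
            P=np.array([cast('wrist',x,z,pose)[:2] for x in np.argwhere(l==i)[:,::-1]]);P=P-C
            v=np.linalg.svd(P-P.mean(0))[2][0];v*=np.sign(v@q);cr=(v[0]*q[1]-v[1]*q[0])*1e3
            print(name,s[i,4],'r %.4f az %.2f dir %.2f miss %.1fmm'%(r,np.degrees(np.arctan2(*q[::-1])),np.degrees(np.arctan2(*v[::-1])),cr),ce[i].round(0))
comps((g.min(2)>170),.042,.045,.065,'mark')
comps((g.max(2)<75),.0285,.072,.086,'line')
E
python3 look.py w3
```

```text
4.325 [0.5876 0.0276 0.0619] C in tool [-0.0116 -0.0527  0.0019] f [-0.9 -0.1  1. ] tool y az 63.1
mark 10477 r 0.0464 az 130.09 dir 58.42 miss 44.1mm [208. 175.]
line 130 r 0.0805 az 154.12 dir 153.82 miss 0.4mm [183. 121.]
line 6822 r 0.0752 az -18.50 dir -39.20 miss 26.6mm [210. 302.]
```

```bash
python3 - <<'E'
s=open('look.py').read()
s=s.replace("comps((g.min(2)>170),","""M=np.zeros(g.shape[:2],bool)
for y,x in np.argwhere(g.min(2)>150):
    M[y,x]=np.hypot(*(cast('wrist',(x,y),.042,pose)[:2]-C))<.066
comps(M,""")
open('look.py','w').write(s)
E
python3 look.py w4
```

```text
4.375 [0.5876 0.0277 0.0619] C in tool [-0.0116 -0.0528  0.0018] f [-1.2 -0.7 -0.4] tool y az 63.1
mark 587 r 0.0601 az 58.86 dir -28.73 miss 60.0mm [267. 238.]
mark 167 r 0.0517 az -122.33 dir -122.40 miss 0.1mm [123. 224.]
line 133 r 0.0805 az 154.14 dir 153.28 miss 1.2mm [183. 121.]
line 6826 r 0.0752 az -18.40 dir -39.03 miss 26.5mm [210. 302.]
```

View pics/w4.png

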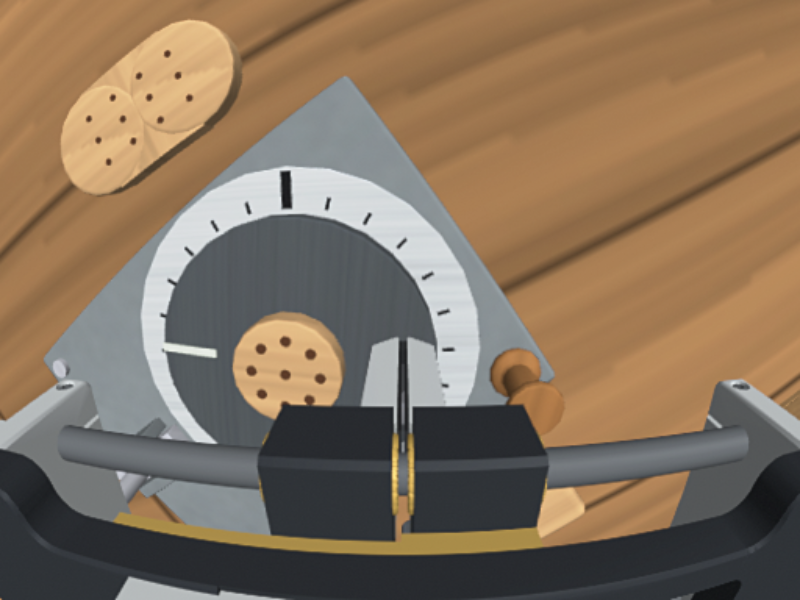

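The turn is working: the mark (165–215,350) is at -122.4°, the line is at 153.7°, and the bobbin is clear. About 84° remain, so I'll push 72° more.

>>> arm_command(dp=[[-0.148,0.022,0],[-0.148,0.022,0],[-0.148,0.022,0],[-0.148,0.022,0],[-0.148,0.022,0],[-0.148,0.022,0],[-0.148,0.022,0],[-0.148,0.022,0],[-0.148,0.022,0],[0,0,0]], twist=[[0,0,1],[0,0,1],[0,0,1],[0,0,1],[0,0,1],[0,0,1],[0,0,1],[0,0,1],[0,0,1],[0,0,0]], fingers=[-1,-1,-1,-1,-1,-1,-1,-1,-1,-1])

```text
t: 5.68
eef_pos: [0.6275, -0.0206, 0.0618]
ee_rot: [2.386, 2.043, 0.003]
ft_force: [-1.5, 1.5, 0.6]
grip_width: 0.0005
gripper_force: 0.8
```

```bash
python3 look.py w5
```

```text
5.675 [ 0.6275 -0.0206  0.0618] C in tool [-0.0123 -0.0522  0.0017] f [-1.5  1.5  0.6] tool y az -8.9
mark 540 r 0.0601 az -12.36 dir -99.72 miss 60.0mm [268. 238.]
mark 156 r 0.0524 az 166.74 dir 166.85 miss -0.1mm [122. 226.]
line 72 r 0.0813 az 154.01 dir 153.52 miss 0.7mm [ 99. 197.]
line 7200 r 0.0734 az -92.25 dir -11.78 miss -72.4mm [207. 302.]
```

>>> arm_command(dp=[[-0.096,0.014,0],[-0.096,0.014,0],[0,0,0],[0,0,0]], twist=[[0,0,0.65],[0,0,0.65],[0,0,0],[0,0,0]], fingers=[-1,-1,-1,-1])

```text
t: 6.22
eef_pos: [0.6273, -0.0303, 0.0618]
ee_rot: [2.561, 1.818, 0.003]
ft_force: [1.5, 2.2, 0.9]
grip_width: 0.0009
gripper_force: 1.4
```

```bash
python3 look.py w6
```

```text
6.225 [ 0.6273 -0.0303  0.0618] C in tool [-0.0122 -0.0521  0.0017] f [1.5 2.2 0.9] tool y az -19.3
mark 157 r 0.0523 az 156.61 dir 156.69 miss -0.1mm [123. 227.]
line 61 r 0.0820 az 153.97 dir 154.04 miss -0.1mm [ 98. 213.]
line 7244 r 0.0725 az -103.76 dir -20.85 miss -72.0mm [206. 301.]
```

View pics/w6.png

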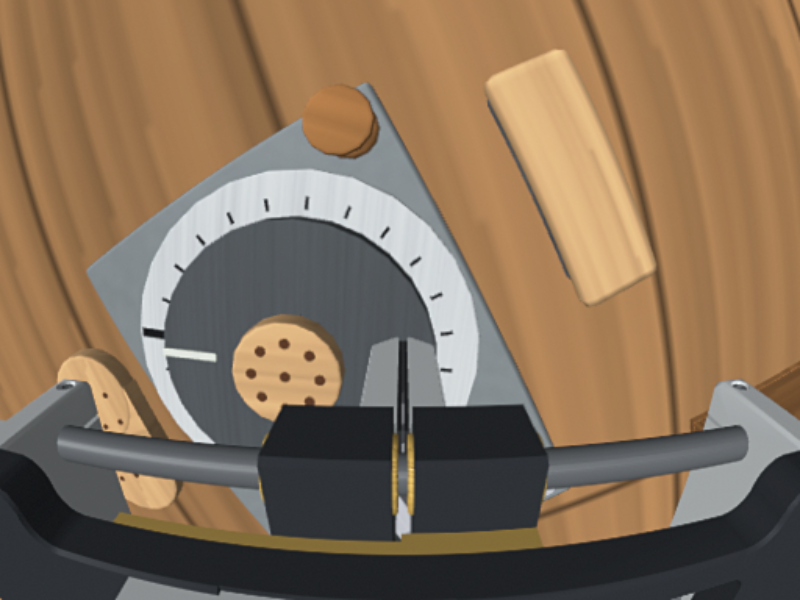

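The mark (165–215,355) still sits about 2.6° short of the line (153,332) once parallax is accounted for. A small push is next.

>>> arm_command(dp=[[-0.047,0.007,0],[0,0,0],[0,0,0]], twist=[[0,0,0.32],[0,0,0],[0,0,0]], fingers=[-1,-1,-1])

```text
t: 6.65
eef_pos: [0.6268, -0.0329, 0.0617]
ee_rot: [2.602, 1.759, 0.002]
ft_force: [2.2, 2.8, -0.0]
grip_width: 0.001
gripper_force: 1.5
```

```bash
python3 look.py w7
```

```text
6.65 [ 0.6268 -0.0329  0.0617] C in tool [-0.012  -0.052   0.0017] f [ 2.2  2.8 -0. ] tool y az -21.9
mark 157 r 0.0523 az 153.80 dir 154.08 miss -0.3mm [123. 226.]
line 56 r 0.0822 az 154.00 dir 153.72 miss 0.4mm [ 98. 217.]
line 7286 r 0.0727 az -106.66 dir -24.76 miss -72.0mm [205. 301.]
```

It's aligned within about 0.3°. Next I'll back off, rise, and go above the outer side of the bolt post.

>>> arm_command(dp=[[0.2,0,0],[0.2,0,0],[0,0,-0.9],[0,0,-0.9],[0,0,-0.9],[0,0,-0.9],[0,0,0]], twist=[[0,0,0],[0,0,0],[0,0,0],[0,0,-0.98],[0,0,-0.98],[0,0,-0.98],[0,0,-0.98]], fingers=[-1,-1,-1,-1,-1,-1,-1])

```text
t: 7.58
eef_pos: [0.6355, -0.0144, 0.246]
ee_rot: [2.021, 2.396, 0.006]
ft_force: [-0.8, 0.5, 0.0]
grip_width: 0.0003
gripper_force: 0.0
```

>>> arm_command(dp=[[-0.77,-0.31,0],[-0.77,-0.31,0],[-0.77,-0.3,0],[-0.75,-0.3,0],[0,0,0],[0,0,0]], twist=[[0,0,0],[0,0,0],[0,0,0],[0,0,0],[0,0,0],[0,0,0]], fingers=[-1,-1,-1,-1,-1,-1])

```text
t: 8.32
eef_pos: [0.5982, -0.1746, 0.2412]
ee_rot: [-2.031, -2.395, -0.0]
ft_force: [0.2, 0.1, 0.0]
grip_width: -0.0
gripper_force: 0.0
```

```bash
python3 look.py w8
```

```text
8.325 [ 0.5982 -0.1746  0.2412] C in tool [0.1517 0.0008 0.1814] f [0.2 0.1 0. ] tool y az 9.4
mark 75 r 0.0523 az 153.75 dir 153.94 miss -0.2mm [224.  29.]
mark 72 r 0.0507 az -18.17 dir 24.58 miss -34.4mm [294.  70.]
line 25 r 0.0796 az 154.37 dir 151.85 miss 3.5mm [208.  22.]
```

View pics/w8.png

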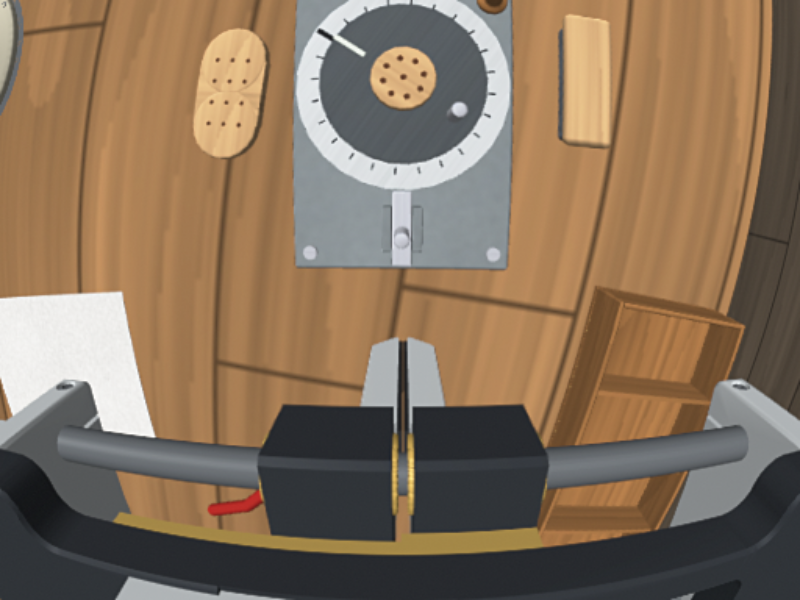

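From above, the mark (322,32)–(362,53) and the long line are collinear. The bolt post top (402,235) lies straight ahead on the tool's +x. I'll go down and push.

>>> arm_command(dp=[[0,0,0.9],[0,0,0.9],[0,0,0.9],[0,0,0.88],[0,0,0],[0.1,0,0],[0.1,0,0],[0,0,0]], twist=[[0,0,0],[0,0,0],[0,0,0],[0,0,0],[0,0,0],[0,0,0],[0,0,0],[0,0,0]], fingers=[-1,-1,-1,-1,-1,-1,-1,-1])

```text
t: 9.38
eef_pos: [0.5976, -0.1652, 0.0642]
ee_rot: [2.029, 2.395, 0.002]
ft_force: [-0.1, -0.4, 0.0]
grip_width: 0.0006
gripper_force: 0.0
```

>>> arm_command(dp=[[0.08,0,0],[0.08,0,0],[0.08,0,0],[0.08,0,0],[0.06,0,0],[0,0,0],[0,0,0]], twist=[[0,0,0],[0,0,0],[0,0,0],[0,0,0],[0,0,0],[0,0,0],[0,0,0]], fingers=[-1,-1,-1,-1,-1,-1,-1])

```text
t: 10.25
eef_pos: [0.5931, -0.1462, 0.0621]
ee_rot: [-2.031, -2.395, -0.0]
ft_force: [1.0, -0.1, -0.3]
grip_width: 0.0008
gripper_force: 0.2
```

>>> arm_command(dp=[[0.05,0,0],[0.05,0,0],[0,0,0],[0,0,0]], twist=[[0,0,0],[0,0,0],[0,0,0],[0,0,0]], fingers=[-1,-1,-1,-1])

```text
t: 10.75
eef_pos: [0.5924, -0.1418, 0.0622]
ee_rot: [-2.031, -2.395, 0.001]
ft_force: [0.2, -2.9, -1.7]
grip_width: 0.0003
gripper_force: 1.0
```

>>> arm_command(dp=[[0.02,0,0],[0.02,0,0],[0,0,0],[0,0,0]], twist=[[0,0,0],[0,0,0],[0,0,0],[0,0,0]], fingers=[-1,-1,-1,-1])

```text
t: 11.25
eef_pos: [0.5924, -0.1416, 0.0623]
ee_rot: [2.03, 2.395, -0.003]
ft_force: [0.2, -7.7, -3.7]
grip_width: 0.0005
gripper_force: 3.1
```

>>> arm_command(dp=[[0.04,0,0],[0.02,0,0],[0,0,0],[0,0,0]], twist=[[0,0,0],[0,0,0],[0,0,0],[0,0,0]], fingers=[-1,-1,-1,-1])

```text
t: 11.75
eef_pos: [0.5924, -0.1414, 0.0624]
ee_rot: [2.026, 2.393, -0.008]
ft_force: [0.3, -11.9, -5.4]
grip_width: 0.0007
gripper_force: 5.9
```

>>> arm_command(dp=[[-0.2,0,0],[-0.4,0,0],[0,0,-0.9],[0,0,-0.9],[0,0,-0.9],[0,0,-0.9],[0.5,0,0],[0.5,0,0],[0,0,0],[0,0,0]], twist=[[0,0,0],[0,0,0],[0,0,0],[0,0,0],[0,0,0],[0,0,0],[0,0,0],[0,0,0],[0,0,0],[0,0,0]], fingers=[-1,-1,-1,-1,-1,-1,-1,-1,-1,-1])

```text
t: 13.0
eef_pos: [0.5881, -0.1167, 0.2412]
ee_rot: [-2.029, -2.396, 0.002]
ft_force: [0.2, -0.7, 0.1]
grip_width: 0.0002
gripper_force: 0.0
```

```bash
python3 look.py w9; python3 - <<'E'
import cv2
i=cv2.imread('pics/w9.png');cv2.imwrite('pics/w9c.png',cv2.resize(i[0:340,200:620],None,fx=1.75,fy=1.75))
E
```

```text
13.0 [ 0.5881 -0.1167  0.2412] C in tool [0.093  0.0016 0.1812] f [ 0.2 -0.7  0.1] tool y az 9.5
mark 79 r 0.0520 az 153.81 dir 153.21 miss 0.5mm [225.  73.]
mark 82 r 0.0535 az -24.47 dir -34.21 miss 9.1mm [293. 120.]
line 29 r 0.0800 az 154.34 dir 154.41 miss -0.1mm [208.  63.]
```

View pics/w9c.png

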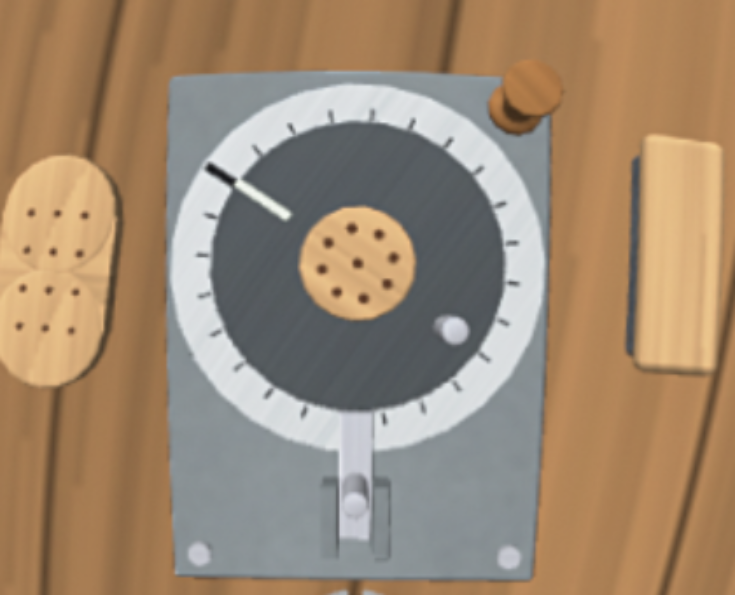

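The crop shows the bolt's nose (357,412) touching the dial rim. The mark (235,182)–(290,215) runs into the long line (222,175), and the bobbin, brush and blank are undisturbed. I'm handing the job in.

```bash
python3 -c "
from plant import *
print(close_job())"
```

```text
the job is handed in; nothing more can be done
None
```

The job is handed in at about 13 s of the 54 s allowed: the dial's index mark lines up with the long scale line to within about 0.5°, the lock bolt is against its stop with its nose on the rim, and the arm never came near any loose item.

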